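# Pack out the short-stroke clamp and hold it shut

### The job

The clamp's jaw is too short in its stroke to reach the steel tube: stand brass packing plates from the rack upright side by side on the bed in the gap between the red jaw and the tube, one at a time, with as many as it takes (two or three) until the jaw, pushed towards the tube by its handle post, comes up firmly against the pack before its stroke runs out. Finish while holding the jaw pushed shut by its post, so that the plates are squeezed firmly, upright and square between jaw and tube; do not let go at the end. Leave the spare plates standing in the rack and do not disturb anything else on the bench.

Things in the scene. Friction and masses are not known exactly. Their poses are not given: they have to be found in the camera images.
- bed: Blue flat bed of a clamp, fixed, 330 x 110 x 12 mm. Origin: underside, at the plane of the jaw's face when the jaw is fully open, mid-width. Its x axis is the closing direction (jaw towards tube), y along the width, z up. The flat floor of the gap is the bed's top, 12 mm above the bench.
- jaw: Sliding jaw; origin and axes as the bed's when open. Red face plate 76 mm wide, 20 thick, top 62 mm above the bench; behind it a low dark slide block with an upright black handle post. It slides to bed +x by at most 24 mm to a hard end stop of its own (reaching 24 mm means it missed the plates); a spring pushes it back open, 3 N when open to 5 N at full stroke.
- jaw_face (a point): Centre of the red jaw's clamping face, 37 mm above the bench; moves with the jaw.
- post_top (a point): Centre of the top of the black handle post, 115 mm above the bench. The post is 22 mm thick along the closing direction and 26 mm wide, its centre 65 mm behind the jaw face; free to grip from its top down to 38 mm above the bench. Moves with the jaw.
- tube: The workpiece: steel square tube, 50 x 50 mm, 240 mm long, lying across the bed with its blue back stop bolted behind it; immovable. Origin: middle of the lower edge of its face towards the jaw, on the bed's top; x as the bed's x. Its top is 62 mm above the bench.
- tube_face (a point): Centre of the tube's face towards the jaw, 37 mm above the bench. With the jaw open the gap from jaw_face to tube_face is 40 to 62 mm, different each time.
- rack: Wooden rack with four slots 17 mm wide, 24 mm apart along its x, fixed to the bench. Origin: centre of its underside. The slot floors are 8 mm, the slot walls 42 mm above the bench; lips 16 mm high at the slot ends, open above them. Y is along the slots.
- shim0: Brass packing plate (shim) 1 of four alike: 14 mm thick (its x), 40 mm wide (its y), 100 mm tall (its z), about 0.3 kg. Origin: centre of its lower end. It stands upright in a rack slot, its upper 58 mm free; take it from above by its 40 mm wide upper part (fingers on the two narrow edges), so that the plates can stand side by side.
- shim1: Brass packing plate (shim) 2 of four alike: 14 mm thick (its x), 40 mm wide (its y), 100 mm tall (its z), about 0.3 kg. Origin: centre of its lower end. It stands upright in a rack slot, its upper 58 mm free; take it from above by its 40 mm wide upper part (fingers on the two narrow edges), so that the plates can stand side by side.
- shim2: Brass packing plate (shim) 3 of four alike: 14 mm thick (its x), 40 mm wide (its y), 100 mm tall (its z), about 0.3 kg. Origin: centre of its lower end. It stands upright in a rack slot, its upper 58 mm free; take it from above by its 40 mm wide upper part (fingers on the two narrow edges), so that the plates can stand side by side.
- shim3: Brass packing plate (shim) 4 of four alike: 14 mm thick (its x), 40 mm wide (its y), 100 mm tall (its z), about 0.3 kg. Origin: centre of its lower end. It stands upright in a rack slot, its upper 58 mm free; take it from above by its 40 mm wide upper part (fingers on the two narrow edges), so that the plates can stand side by side.
- hammer: Bystander, not to be disturbed: hammer lying on the bench.
- screwdriver: Bystander, not to be disturbed: screwdriver lying on the bench.
- offcut: Bystander, not to be disturbed: small wood offcut 70 x 45 x 35 mm.
- pine: Bystander, not to be disturbed: pine block 120 x 45 x 45 mm.
- can: Bystander, not to be disturbed: green can, 60 mm across, 100 mm tall.
- collar: Bystander, not to be disturbed: steel collar, 48 mm across, 18 mm tall.
- wrench: Bystander, not to be disturbed: wrench lying on the bench.
Mind the look-alikes: they are no part of the job. What is shaped like the shim2 but purple is not meant. What is shaped like the shim1 but turquoise is not meant.

How it is judged (in metres and radians):
On the way, in this order (a step that is already met when the one before it is completed fails the run):
1. a first plate stands in the gap, let go ((((x of shim0 in the frame of bed between 0.004 and 0.066 m and y of shim0 in the frame of bed between -0.018 and 0.018 m and z of shim0 in the frame of bed between 0.009 and 0.018 m and angle between shim0's own z axis and vertical below 0.45 rad) and contact force between the fingers and shim0 below 0.2 N) or ((x of shim1 in the frame of bed between 0.004 and 0.066 m and y of shim1 in the frame of bed between -0.018 and 0.018 m and z of shim1 in the frame of bed between 0.009 and 0.018 m and angle between shim1's own z axis and vertical below 0.45 rad) and contact force between the fingers and shim1 below 0.2 N) or ((x of shim2 in the frame of bed between 0.004 and 0.066 m and y of shim2 in the frame of bed between -0.018 and 0.018 m and z of shim2 in the frame of bed between 0.009 and 0.018 m and angle between shim2's own z axis and vertical below 0.45 rad) and contact force between the fingers and shim2 below 0.2 N) or ((x of shim3 in the frame of bed between 0.004 and 0.066 m and y of shim3 in the frame of bed between -0.018 and 0.018 m and z of shim3 in the frame of bed between 0.009 and 0.018 m and angle between shim3's own z axis and vertical below 0.45 rad) and contact force between the fingers and shim3 below 0.2 N))), for 0.2 s.
2. at least two plates stand in the gap, let go (((((x of shim1 in the frame of bed between 0.004 and 0.066 m and y of shim1 in the frame of bed between -0.018 and 0.018 m and z of shim1 in the frame of bed between 0.009 and 0.018 m and angle between shim1's own z axis and vertical below 0.45 rad) and contact force between the fingers and shim1 below 0.2 N) and ((x of shim0 in the frame of bed between 0.004 and 0.066 m and y of shim0 in the frame of bed between -0.018 and 0.018 m and z of shim0 in the frame of bed between 0.009 and 0.018 m and angle between shim0's own z axis and vertical below 0.45 rad) and contact force between the fingers and shim0 below 0.2 N)) or (((x of shim2 in the frame of bed between 0.004 and 0.066 m and y of shim2 in the frame of bed between -0.018 and 0.018 m and z of shim2 in the frame of bed between 0.009 and 0.018 m and angle between shim2's own z axis and vertical below 0.45 rad) and contact force between the fingers and shim2 below 0.2 N) and ((x of shim0 in the frame of bed between 0.004 and 0.066 m and y of shim0 in the frame of bed between -0.018 and 0.018 m and z of shim0 in the frame of bed between 0.009 and 0.018 m and angle between shim0's own z axis and vertical below 0.45 rad) and contact force between the fingers and shim0 below 0.2 N)) or (((x of shim2 in the frame of bed between 0.004 and 0.066 m and y of shim2 in the frame of bed between -0.018 and 0.018 m and z of shim2 in the frame of bed between 0.009 and 0.018 m and angle between shim2's own z axis and vertical below 0.45 rad) and contact force between the fingers and shim2 below 0.2 N) and ((x of shim1 in the frame of bed between 0.004 and 0.066 m and y of shim1 in the frame of bed between -0.018 and 0.018 m and z of shim1 in the frame of bed between 0.009 and 0.018 m and angle between shim1's own z axis and vertical below 0.45 rad) and contact force between the fingers and shim1 below 0.2 N)) or (((x of shim3 in the frame of bed between 0.004 and 0.066 m and y of shim3 in the frame of bed between -0.018 and 0.018 m and z of shim3 in the frame of bed between 0.009 and 0.018 m and angle between shim3's own z axis and vertical below 0.45 rad) and contact force between the fingers and shim3 below 0.2 N) and ((x of shim0 in the frame of bed between 0.004 and 0.066 m and y of shim0 in the frame of bed between -0.018 and 0.018 m and z of shim0 in the frame of bed between 0.009 and 0.018 m and angle between shim0's own z axis and vertical below 0.45 rad) and contact force between the fingers and shim0 below 0.2 N)) or (((x of shim3 in the frame of bed between 0.004 and 0.066 m and y of shim3 in the frame of bed between -0.018 and 0.018 m and z of shim3 in the frame of bed between 0.009 and 0.018 m and angle between shim3's own z axis and vertical below 0.45 rad) and contact force between the fingers and shim3 below 0.2 N) and ((x of shim1 in the frame of bed between 0.004 and 0.066 m and y of shim1 in the frame of bed between -0.018 and 0.018 m and z of shim1 in the frame of bed between 0.009 and 0.018 m and angle between shim1's own z axis and vertical below 0.45 rad) and contact force between the fingers and shim1 below 0.2 N)) or (((x of shim3 in the frame of bed between 0.004 and 0.066 m and y of shim3 in the frame of bed between -0.018 and 0.018 m and z of shim3 in the frame of bed between 0.009 and 0.018 m and angle between shim3's own z axis and vertical below 0.45 rad) and contact force between the fingers and shim3 below 0.2 N) and ((x of shim2 in the frame of bed between 0.004 and 0.066 m and y of shim2 in the frame of bed between -0.018 and 0.018 m and z of shim2 in the frame of bed between 0.009 and 0.018 m and angle between shim2's own z axis and vertical below 0.45 rad) and contact force between the fingers and shim2 below 0.2 N)))), for 0.2 s.
3. the jaw is pushed by the fingers and squeezes the plates against the tube ((contact force between jaw and shim0 above 3 N or contact force between jaw and shim1 above 3 N or contact force between jaw and shim2 above 3 N or contact force between jaw and shim3 above 3 N) and (contact force between tube and shim0 above 3 N or contact force between tube and shim1 above 3 N or contact force between tube and shim2 above 3 N or contact force between tube and shim3 above 3 N) and contact force between the fingers and jaw above 3 N and x of jaw_face in the frame of bed above 0.002 m), for 0.2 s.
At the end, for the whole second after the job is handed in: The fingers hold the jaw (over 3 N), 2 mm or more off its rest; jaw on plate and plate on tube press with over 3 N. Every plate is at rest, in the pack (on the bed within 3 mm, 18 mm of mid-width, 0.1 rad of upright, 0.15 rad of square) or still standing in the rack (all of step 3 and ((x of shim0 in the frame of bed between 0.004 and 0.066 m and y of shim0 in the frame of bed between -0.018 and 0.018 m and z of shim0 in the frame of bed between 0.01 and 0.015 m and angle between shim0's own z axis and vertical below 0.1 rad and angle between the x axis of shim0 and the x axis of bed, either way round below 0.15 rad) or (x of shim0 in the frame of rack between -0.06 and 0.06 m and y of shim0 in the frame of rack between -0.012 and 0.012 m and z of shim0 in the frame of rack between 0.004 and 0.014 m and angle between shim0's own z axis and vertical below 0.2 rad)) and ((x of shim1 in the frame of bed between 0.004 and 0.066 m and y of shim1 in the frame of bed between -0.018 and 0.018 m and z of shim1 in the frame of bed between 0.01 and 0.015 m and angle between shim1's own z axis and vertical below 0.1 rad and angle between the x axis of shim1 and the x axis of bed, either way round below 0.15 rad) or (x of shim1 in the frame of rack between -0.06 and 0.06 m and y of shim1 in the frame of rack between -0.012 and 0.012 m and z of shim1 in the frame of rack between 0.004 and 0.014 m and angle between shim1's own z axis and vertical below 0.2 rad)) and ((x of shim2 in the frame of bed between 0.004 and 0.066 m and y of shim2 in the frame of bed between -0.018 and 0.018 m and z of shim2 in the frame of bed between 0.01 and 0.015 m and angle between shim2's own z axis and vertical below 0.1 rad and angle between the x axis of shim2 and the x axis of bed, either way round below 0.15 rad) or (x of shim2 in the frame of rack between -0.06 and 0.06 m and y of shim2 in the frame of rack between -0.012 and 0.012 m and z of shim2 in the frame of rack between 0.004 and 0.014 m and angle between shim2's own z axis and vertical below 0.2 rad)) and ((x of shim3 in the frame of bed between 0.004 and 0.066 m and y of shim3 in the frame of bed between -0.018 and 0.018 m and z of shim3 in the frame of bed between 0.01 and 0.015 m and angle between shim3's own z axis and vertical below 0.1 rad and angle between the x axis of shim3 and the x axis of bed, either way round below 0.15 rad) or (x of shim3 in the frame of rack between -0.06 and 0.06 m and y of shim3 in the frame of rack between -0.012 and 0.012 m and z of shim3 in the frame of rack between 0.004 and 0.014 m and angle between shim3's own z axis and vertical below 0.2 rad)) and linear speed of each of shim0, shim1, shim2, shim3 below 0.02 m/s); the arm keeps its last pose, push and grip.
It fails at once if a bystander is pushed more than 40 mm away (distance of any of hammer, screwdriver, offcut, pine, can, collar, wrench from where it was at the start of the episode above 0.04 m).
It also fails if it takes over 72 s, if anything falls off the work surface, if the arm or the gripper's body presses on something with over 40 N, if the wrist force passes 120 N, or if a joint passes its speed limit or range.

### The arm

A 6-joint arm with a two-finger parallel gripper is mounted at the origin on the work surface. World frame = base frame: x ahead of the robot, y to its left, z up, the work surface at z = 0. Lengths are in mm, angles in rad, forces in N, time in s.
With the tool pointing down it reaches from about 300 to 850 mm from the base axis. Payload 5.4 kg.
Tool frame: the origin (TCP) lies midway between the tips of the shut fingers; the grasp point (between the pads) lies 19 mm behind it (r.grip_point_offset is the x of the grasp point in the tool frame, in mm); x points along the fingers, y is the direction in which the jaws open and shut, and the axes are right-handed (so a half turn about x gives the same grasp; the last joint's range is limited). The gripper opens to 85 mm and grips with 20 to 120 N. Pads are 22 mm wide; open, the fingers measure 114 mm over their backs; the gripper's body (76 mm by 85 mm) begins 54 mm behind the grasp point. The pads swing forward as they close: fully open they stand 13 mm farther back than shut.
Start: joints at [0.979, 0.158, 1.597, -0, 1.386, -0.21], TCP at [214.248, 533.576, 231.299] pointing down, gripper open.
Joint ranges: [-2.91, 2.91], [-0.94, 2.29], [0.18, 2.7], [-1.29, 4.43], [0.17, 2.64], [-3, 3]. Speed limits (rad/s): [2.57, 2.57, 3.14, 3.14, 3.14, 3.14].

### API

Orientations are given as a unit quaternion [x, y, z, w].
In Python, from cell import r, claw, grab_frame, masks_of, mark_of, current_t, current_joint_pos, current_dq, current_joint_torque, current_tcp_pos, current_orientation, current_wrist_force, current_ft_torque, current_grip_width gives the robot as it stands. The module is installed in compiled form; this text tells all that it offers. Calls block until the motion is done:
- r.move_ptp(position, orientation): joint-space move of the TCP to a pose.
- r.servo_line(position, attitude=None, max_speed=150): straight line of the TCP; attitude=None keeps the orientation; max_speed is the mean speed in mm/s.
- r.movej(angles): joint-space move.
- claw.command_gripper(opening, force=None): finger opening in mm; force is the grip in N (None keeps the last); returns when the fingers have stopped.
- r.sleep(seconds).
- r.ik(position, orientation): joint angles nearest the present ones, or None.
- grab_frame(name): name is "scene" or "top" or "wrist"; returns a dict with "img" (400x640x3 uint8, red, green, blue), "mtx" (3x3 intrinsics, pixels), "T" (4x4, takes a point from camera to world coordinates); the wrist camera has in their place "T_tool_cam" (4x4, takes a point from camera to tool coordinates, whose origin is the TCP and whose axes are the tool frame's). Camera axes: x right, y up, looking along -z (the intrinsics and any distortion apply to the point x, -y, -z); pixel columns grow to the right and rows downward; lengths in mm; the calibration is good to about 2 mm. The wrist camera is an equidistant fisheye: a pixel r from the principal point sees the ray r / f radians off the axis. A picture is of the moment at which its call begins: read the wrist's pose just before it. There is no depth.
A pose or a line that the arm cannot do raises r.MotionError and nothing moves.
- r.finish_job(): hands the job in, once; it reports no verdict.
Trained networks look in a picture, given as the dict that the camera call returned (one of the last four; its "shot" number tells which), for a name from the list of things; names that differ only in an ending like _2 or _b are one class to them, and where a whole thing is asked for, a point or a joint stands for the part that bears it (a point fixed in the world has none). Each returns a list of dicts, best first, with "score" (0 to 1); they miss things now and then, are a little off and sometimes report something else, mostly with a low value. They report only what shows in the picture. A call takes as long as a camera call. They do not tell look-alikes from the thing itself.
- masks_of(picture, thing): "pixels" (400x640 bool, what is visible of it) and "box" ([left, top, right, bottom] in pixels, round what is visible of it).
- mark_of(picture, thing): "at" ([column, row] in pixels: a listed point, or the origin of a listed thing).
Readings, each from a call of its own:
- current_t(): time.
- current_joint_pos(): joint angles.
- current_dq(): joint speeds.
- current_joint_torque(): joint torques, N m.
- current_tcp_pos(): TCP position.
- current_orientation(): TCP orientation.
- current_wrist_force(): force on the tool from outside, world axes, zero at the start.
- current_ft_torque(): the same for the moment, N m.
- current_grip_width(): finger opening in mm.
Only numpy, scipy, OpenCV 4.12 (cv2) and the standard library are available. Lean on these libraries where they do the work, as an engineer would, in place of code of your own. Each camera call takes 0.05 s, during which the arm holds its last target.

## Working session

There is one attempt and no reset: what is moved stays moved. The work goes in short steps, each a Python script; the robot and the scene stay as the last script left them, time stands still between calls to the robot, and variables do not carry over. Pictures are saved under pics/ and viewed, and the job is handed in when it is done.

```bash
mkdir -p pics; ls
cat > h.py <<'E'
import numpy as np, cv2
from cell import *
def save(p,name,crop=None,scale=1):
    im=p["img"][:,:,::-1]
    if crop: l,t,rr,b=crop; im=im[t:b,l:rr]
    if scale!=1: im=cv2.resize(im,None,fx=scale,fy=scale,interpolation=cv2.INTER_CUBIC)
    cv2.imwrite("pics/"+name,im)
def ray(p,px):
    K=p["mtx"]; T=p["T"]
    d=np.array([(px[0]-K[0,2])/K[0,0],-(px[1]-K[1,2])/K[1,1],-1.0])
    return T[:3,3],T[:3,:3]@d
def at_z(p,px,z):
    o,d=ray(p,px); return o+d*(z-o[2])/d[2]
def proj(p,P):
    T=np.linalg.inv(p["T"]);c=T[:3,:3]@np.array(P,float)+T[:3,3];K=p["mtx"]
    return np.array([K[0,2]+K[0,0]*c[0]/-c[2],K[1,2]+K[1,1]*-c[1]/-c[2]])
def tri(ps,pxs):
    A=np.zeros((3,3));b=np.zeros(3)
    for p,x in zip(ps,pxs):
        o,d=ray(p,x);d=d/np.linalg.norm(d);M=np.eye(3)-np.outer(d,d);A+=M;b+=M@o
    return np.linalg.solve(A,b)
E
python3 - <<'E'
from h import *
s=grab_frame("scene");t=grab_frame("top")
save(s,"s0.png");save(t,"t0.png")
for p in(s,t):print(p["mtx"].round(1).tolist(),p["T"].round(3).tolist(),p.keys())
print(current_t())
for n in ["bed","jaw_face","post_top","tube_face","tube","rack","shim0","shim1","shim2","shim3"]:
  for p,q in((s,"s"),(t,"t")):
    print(n,q,[(np.round(m["at"],1).tolist(),round(m["score"],2)) for m in mark_of(p,n)[:6]] )
print(current_t())
E
```

```text
pics
[[448.5, 0.0, 314.7], [0.0, 448.5, 198.8], [0.0, 0.0, 1.0]] [[-0.109, -0.642, 0.759, 1513.553], [0.994, -0.063, 0.089, 97.801], [-0.009, 0.764, 0.645, 932.063], [0.0, 0.0, 0.0, 1.0]] dict_keys(['img', 'mtx', 'T', 'shot'])
[[444.4, 0.0, 319.4], [0.0, 444.4, 205.6], [0.0, 0.0, 1.0]] [[0.023, 0.988, -0.15, 352.302], [-1.0, 0.023, -0.0, -14.763], [0.003, 0.15, 0.989, 1348.329], [0.0, 0.0, 0.0, 1.0]] dict_keys(['img', 'mtx', 'T', 'shot'])
0.1
bed s [([348.8, 229.4], 0.6)]
bed t [([283.1, 205.4], 0.75), ([270.3, 203.0], 0.45)]
jaw_face s [([346.8, 219.5], 0.82)]
jaw_face t [([283.7, 203.8], 0.66)]
post_top s [([327.4, 197.8], 0.87)]
post_top t [([311.6, 203.2], 0.89)]
tube_face s [([370.4, 223.5], 0.96)]
tube_face t [([266.1, 201.3], 0.82)]
tube s [([364.9, 231.1], 0.57), ([252.3, 180.1], 0.49), ([166.7, 238.2], 0.33), ([328.6, 199.3], 0.18)]
tube t [([270.6, 204.9], 0.8)]
rack s [([240.5, 213.0], 0.89)]
rack t [([399.7, 224.3], 0.83)]
shim0 s [([203.1, 210.9], 0.73), ([226.5, 211.3], 0.68), ([234.6, 210.2], 0.67), ([241.4, 214.9], 0.67), ([278.8, 211.1], 0.65), ([251.1, 212.2], 0.62)
[... 376 characters left out ...]
0.4], 0.69), ([364.2, 230.3], 0.53), ([436.4, 219.4], 0.49), ([386.1, 219.3], 0.45)]
shim2 s [([203.1, 210.9], 0.73), ([226.5, 211.3], 0.68), ([234.6, 210.2], 0.67), ([241.4, 214.9], 0.67), ([278.8, 211.1], 0.65), ([251.1, 212.2], 0.62)]
shim2 t [([409.0, 220.0], 0.72), ([397.2, 229.3], 0.71), ([404.1, 220.4], 0.69), ([364.2, 230.3], 0.53), ([436.4, 219.4], 0.49), ([386.1, 219.3], 0.45)]
shim3 s [([203.1, 210.9], 0.73), ([226.5, 211.3], 0.68), ([234.6, 210.2], 0.67), ([241.4, 214.9], 0.67), ([278.8, 211.1], 0.65), ([251.1, 212.2], 0.62)]
shim3 t [([409.0, 220.0], 0.72), ([397.2, 229.3], 0.71), ([404.1, 220.4], 0.69), ([364.2, 230.3], 0.53), ([436.4, 219.4], 0.49), ([386.1, 219.3], 0.45)]
1.1
```

View pics/s0.png

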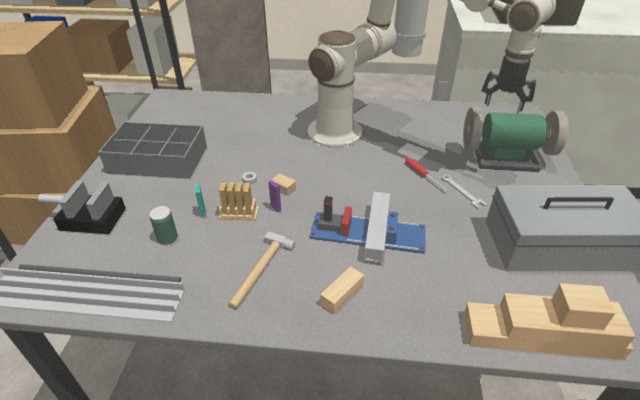

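View pics/t0.png

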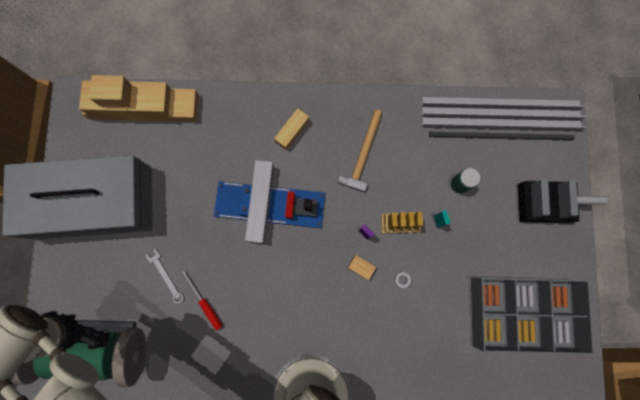

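Run:
```python
import cv2
t=cv2.imread("pics/t0.png");s=cv2.imread("pics/s0.png")
cv2.imwrite("pics/t0c.png",cv2.resize(t[150:280,210:460],None,fx=3.2,fy=3.2,interpolation=cv2.INTER_CUBIC))
cv2.imwrite("pics/s0c.png",cv2.resize(s[120:290,180:440],None,fx=3,fy=3,interpolation=cv2.INTER_CUBIC))
```

```text
(no output)
```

View pics/t0c.png

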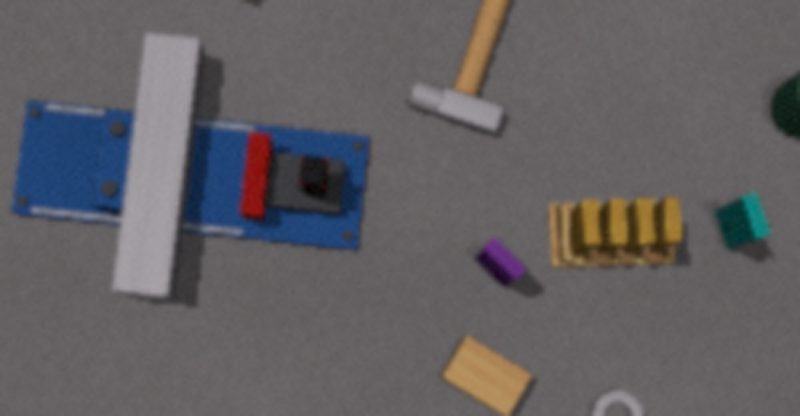

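View pics/s0c.png

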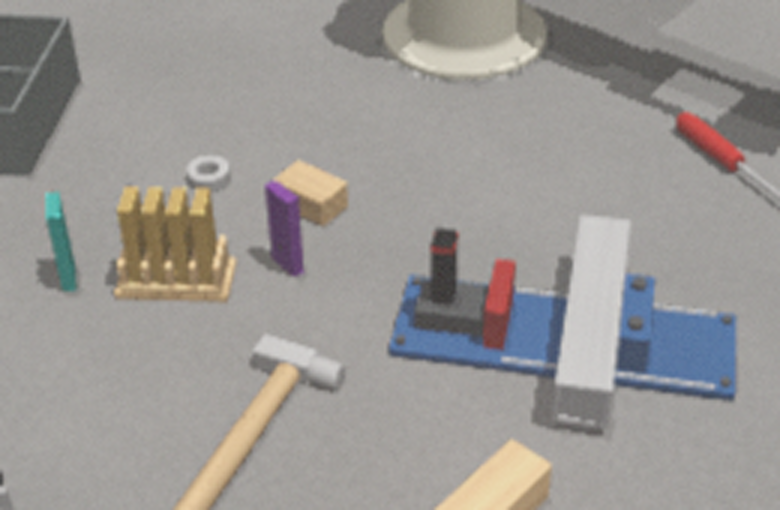

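Run:
```python
from h import *
s=grab_frame("scene");t=grab_frame("top")
for n,z in [("jaw_face",37),("post_top",115),("tube_face",37),("rack",0),("bed",0)]:
    a=mark_of(s,n)[0]["at"];b=mark_of(t,n)[0]["at"]
    print(n,at_z(s,a,z).round(1),at_z(t,b,z).round(1),tri([s,t],[a,b]).round(1))
w=grab_frame("wrist");save(w,"w0.png");print(w["mtx"],w["T_tool_cam"].round(3),current_orientation())
# plate tops in top image
for u,v in [(210+592/3.2,150+210/3.2),(210+672/3.2,150+208/3.2)]:print(at_z(t,(u,v),108))
for u,v in [(210+15/3.2,150+212/3.2),(210+28/3.2,150+102/3.2),(210+368/3.2,150+136/3.2),(210+359/3.2,150+247/3.2)]:print(at_z(t,(u,v),12))
print(current_t())
```

```text
jaw_face [548.8  79.   37. ] [557.9  87.5  37. ] [556.9  83.   45. ]
post_top [546.6  18.1 115. ] [546.8  16.8 115. ] [546.8  17.4 115.1]
tube_face [554.1 150.   37. ] [561.3 149.8  37. ] [560.3 149.4  42.8]
rack [ 496.  -255.3   -0. ] [ 500.4 -261.1    0. ] [ 499.5 -257.3    3.3]
bed [545.9  98.4  -0. ] [562.2  87.9   0. ] [559.9  92.7  12.7]
[[309.70691629   0.         322.905021  ]
 [  0.         309.70691629 199.36681795]
 [  0.           0.           1.        ]] [[ 0.00000e+00  3.15000e-01 -9.49000e-01 -1.42894e+02]
 [ 1.00000e+00 -1.00000e-03  0.00000e+00  2.53000e-01]
 [-1.00000e-03 -9.49000e-01 -3.15000e-01 -8.03380e+01]
 [ 0.00000e+00  0.00000e+00  0.00000e+00  1.00000e+00]] [ 0.13414888  0.69426406 -0.13418782  0.69425869]
[ 516.73858727 -227.97822067  108.        ]
[ 520.12823043 -298.40983891  108.        ]
[515.03288684 301.72654556  12.        ]
[621.35293645 295.42449253  12.        ]
[595.80383544 -30.75069001  12.        ]
[489.22014446 -24.45420712  12.        ]
1.75
```

View pics/w0.png

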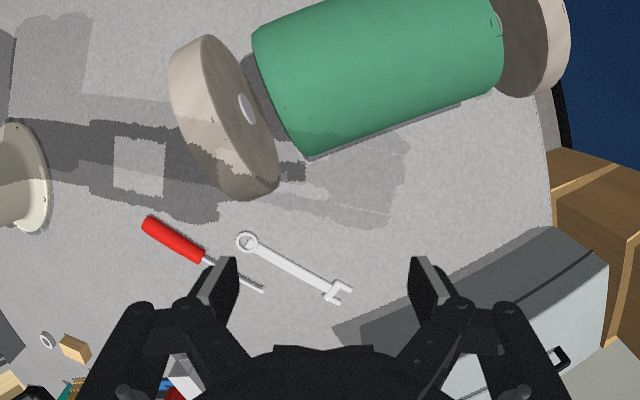

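```bash
cat >> h.py <<'E'
from scipy.spatial.transform import Rotation as R
def down(a):
    """tool y axis at world yaw a, x down"""
    y=np.array([np.cos(a),np.sin(a),0]);x=np.array([0,0,-1.]);z=np.cross(x,y)
    return R.from_matrix(np.column_stack([x,y,z])).as_quat()
def wpose():
    T=np.eye(4);T[:3,:3]=R.from_quat(current_orientation()).as_matrix();T[:3,3]=current_tcp_pos();return T
def wgrab():
    T=wpose();p=grab_frame("wrist");p["TW"]=T@p["T_tool_cam"];return p
def wray(p,px):
    K=p["mtx"];dx=(px[0]-K[0,2])/K[0,0];dy=(px[1]-K[1,2])/K[1,1];th=np.hypot(dx,dy)
    s=np.sin(th)/th if th>1e-9 else 1
    c=np.array([dx*s,-dy*s,-np.cos(th)]);return p["TW"][:3,3],p["TW"][:3,:3]@c
def wat(p,px,z):
    o,d=wray(p,px);return o+d*(z-o[2])/d[2]
def wproj(p,P):
    c=np.linalg.inv(p["TW"])@np.append(np.array(P,float),1);v=np.array([c[0],-c[1],-c[2]])
    th=np.arctan2(np.hypot(v[0],v[1]),v[2]);k=th/max(np.hypot(v[0],v[1]),1e-9);K=p["mtx"]
    return np.array([K[0,2]+K[0,0]*k*v[0],K[1,2]+K[1,1]*k*v[1]])
E
python3 - <<'E'
from h import *
print(R.from_quat(current_orientation()).as_matrix().round(2))
for nm,P,a in [("bed",(553,35,200),-.078),("bedlow",(555,115,80),-.078),("rack",(518,-340,200),0),("racklow",(518,-298,75),0),("rack",(518,-190,200),0),("post",(547,17,75),np.pi/2-.078)]:
  for k in (0,np.pi):
    for b in (a+k,):
      q=r.ik(P,down(b)); print(nm,round(b,2),None if q is None else np.round(q,2))
E
```

```text
[[-0.    0.37  0.93]
 [-0.    0.93 -0.37]
 [-1.   -0.    0.  ]]
bed -0.08 [-0.15  0.13  1.69 -0.    1.32 -0.08]
bed 3.06 None
bedlow -0.08 [-0.01  0.3   1.75 -0.    1.09  0.07]
bedlow 3.06 None
rack 0 [-0.78  0.3   1.5  -0.    1.35 -0.78]
rack 3.14 [-0.78  0.3   1.5  -0.    1.35  2.37]
racklow 0 [-0.72  0.38  1.66 -0.    1.1  -0.72]
racklow 3.14 [-0.72  0.38  1.66 -0.    1.1   2.42]
rack 0 [-0.57  0.12  1.7  -0.    1.32 -0.57]
rack 3.14 [-0.57  0.12  1.7  -0.    1.32  2.57]
post 1.49 [-0.19  0.26  1.8  -0.    1.07 -1.68]
post 4.63 [-0.19  0.26  1.8  -0.    1.07  1.46]
```

Run:
```python
from h import *
r.move_ptp((553,35,220),down(-.078))
w=wgrab();save(w,"w1.png");np.save("w1.npy",w,allow_pickle=True)
print(current_t(),current_tcp_pos(),w["TW"].round(2).tolist())
for n in ["jaw_face","tube_face","post_top","bed"]:
    for m in mark_of(w,n)[:2]: print(n,np.round(m["at"],1),round(m["score"],2),wat(w,m["at"],{"post_top":115,"bed":0}.get(n,37)).round(1))
```

```text
3.9583 [552.9482197   35.90913031 220.03584449] [[1.0, 0.07, 0.02, 559.56], [-0.08, 0.95, 0.31, 116.42], [0.0, -0.31, 0.95, 362.93], [0.0, 0.0, 0.0, 1.0]]
jaw_face [319.3 129.6] 0.75 [553.6  85.8  37. ]
tube_face [317.4  76.6] 0.83 [556.  141.8  37. ]
post_top [316.4 214.7] 0.56 [546.9  21.1 115. ]
bed [319.5 127.7] 0.58 [553.4  84.6   0. ]
```

View pics/w1.png

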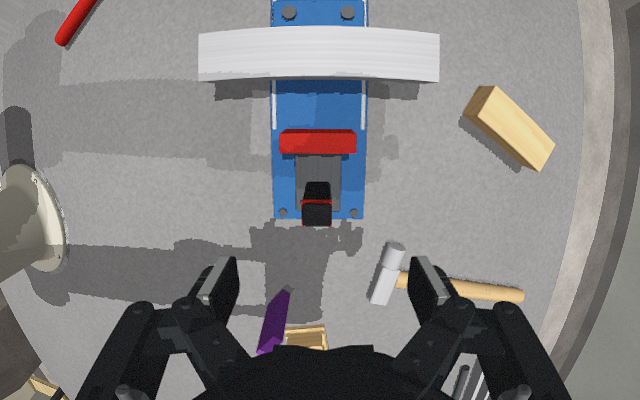

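Run:
```python
from h import *
w=np.load("w1.npy",allow_pickle=True).item();im=w["img"].astype(int)
for c in (285,300,318,335,350):
    print(c,[(v,im[v,c].tolist()) for v in list(range(74,86))+list(range(125,134))])
save(w,"w1c.png",(250,0,390,230),2.6)
```

```text
285 [(74, [216, 216, 217]), (75, [224, 225, 225]), (76, [125, 123, 127]), (77, [76, 76, 77]), (78, [87, 84, 84]), (79, [63, 76, 87]), (80, [42, 65, 96]), (81, [33, 58, 95]), (82, [37, 57, 94]), (83, [22, 55, 90]), (84, [38, 65, 99]), (85, [34, 57, 94]), (125, [66, 116, 177]), (126, [68, 121, 180]), (127, [63, 121, 179]), (128, [67, 121, 181]), (129, [122, 40, 67]), (130, [116, 21, 6]), (131, [114, 30, 23]), (132, [105, 29, 23]), (133, [152, 32, 26])]
300 [(74, [221, 221, 222]), (75, [211, 211, 212]), (76, [118, 115, 118]), (77, [83, 81, 82]), (78, [83, 83, 85]), (79, [56, 71, 90]), (80, [27, 57, 95]), (81, [38, 64, 97]), (82, [18, 50, 88]), (83, [34, 60, 91]), (84, [32, 62, 95]), (85, [32, 61, 96]), (125, [58, 111, 168]), (126, [56, 107, 161]), (127, [55, 110, 166]), (128, [73, 98, 153]), (129, [120, 23, 14]), (130, [113, 22, 17]), (131, [111, 20, 16]), (132, [102, 31, 32]), (133, [177, 37, 30])]
318 [(74, [223, 222, 224]), (75, [195, 194, 196]), (76, [114, 111, 115]), (77, [86, 86, 87]), (78, [80, 83, 86]), (79, [60, 74, 88]), (80, [27, 57, 93]), (81, [29, 54, 93]), (82, [38, 62, 97
[... 477 characters left out ...]
), (84, [34, 61, 96]), (85, [23, 56, 92]), (125, [56, 109, 161]), (126, [55, 110, 164]), (127, [58, 109, 166]), (128, [78, 97, 150]), (129, [107, 47, 56]), (130, [114, 20, 17]), (131, [115, 32, 29]), (132, [108, 22, 16]), (133, [161, 39, 31])]
350 [(74, [199, 200, 201]), (75, [197, 197, 199]), (76, [144, 144, 144]), (77, [80, 81, 83]), (78, [84, 83, 85]), (79, [74, 77, 89]), (80, [29, 61, 97]), (81, [33, 59, 96]), (82, [33, 61, 98]), (83, [27, 60, 95]), (84, [30, 60, 100]), (85, [35, 63, 98]), (125, [56, 109, 163]), (126, [59, 104, 161]), (127, [49, 105, 163]), (128, [68, 100, 157]), (129, [104, 39, 51]), (130, [113, 21, 19]), (131, [110, 14, 12]), (132, [110, 23, 16]), (133, [154, 39, 29])]
```

View pics/w1c.png

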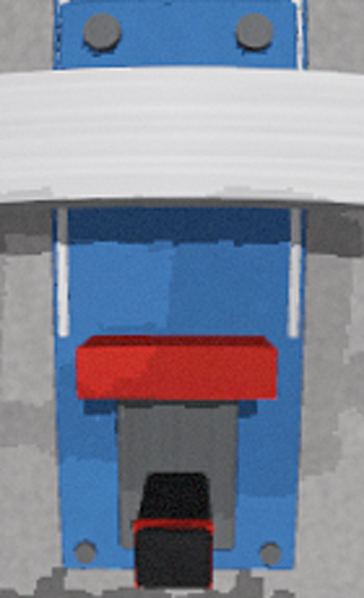

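Run:
```python
from h import *
w=np.load("w1.npy",allow_pickle=True).item()
for v,z in [(75.9,62),(79.0,12),(128.4,12),(132.5,62)]:print(v,z,[wat(w,(c,v),z).round(1)[:2].tolist() for c in (285,318,350)])
# jaw face side ends top edges: cols from crop 77/2.6+250, 278/2.6+250 ; row 345/2.6
a=wat(w,(250+77/2.6,133),62);b=wat(w,(250+278/2.6,133),62);print(a,b,np.linalg.norm(a-b),(a+b)/2)
# post top: red band? post top corners
for x,y in [(135,587),(212,587),(135,522),(212,522)]:print(wat(w,(250+x/2.6,y/2.6),115).round(1))
# bed edges near rows 300/2.6 at z=12
for y in (280,320,500):
  print([wat(w,(250+x/2.6,y/2.6),12).round(1)[:2].tolist() for x in ((56,303) if y<400 else (62,297))])
```

```text
75.9 62 [[525.5, 143.4], [556.9, 140.4], [587.2, 138.4]]
79.0 12 [[519.6, 144.3], [556.2, 140.9], [591.6, 138.6]]
128.4 12 [[514.5, 88.2], [551.8, 85.0], [587.9, 82.4]]
132.5 62 [[520.6, 88.2], [552.6, 85.5], [583.6, 83.3]]
[515.23050805  88.21061853  62.        ] [590.35321659  82.35578416  62.        ] 75.35051708188051 [552.79186232  85.28320135  62.        ]
[533.4  11.7 115. ]
[559.2   9.8 115. ]
[535.7  34.6 115. ]
[560.7  32.7 115. ]
[[501.5, 113.4], [608.1, 105.0]]
[[499.7, 95.8], [607.1, 87.5]]
[[493.2, 13.8], [600.8, 5.6]]
```

Run:
```python
from h import *
r.move_ptp((518,-343,190),down(0))
w=wgrab();save(w,"w2.png");np.save("w2.npy",w,allow_pickle=True)
save(w,"w2c.png",(240,80,400,220),5)
print(current_t(),current_tcp_pos())
for n in ["rack","shim0"]:
    for m in mark_of(w,n)[:5]: print(n,np.round(m["at"],1),round(m["score"],2),wat(w,m["at"],{"rack":0}.get(n,8)).round(1))
```

```text
5.625 [ 518.66010085 -341.78747772  190.21185644]
rack [316.   96.8] 0.91 [ 511.9 -257.4    0. ]
shim0 [281.1   0. ] 0.9 [ 475.5 -150.8    8. ]
shim0 [313.3 130.8] 0.79 [ 509.2 -293.3    8. ]
shim0 [315.9  63.6] 0.79 [ 511.9 -222.4    8. ]
shim0 [326.1 199.6] 0.78 [ 522.9 -369.1    8. ]
shim0 [313.8  86. ] 0.72 [ 509.8 -246.1    8. ]
```

View pics/w2.png

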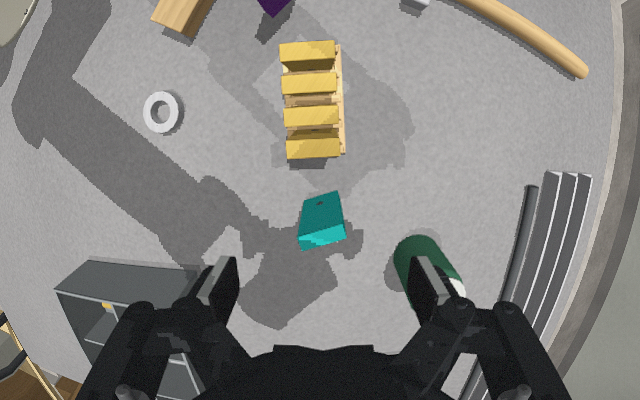

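View pics/w2c.png

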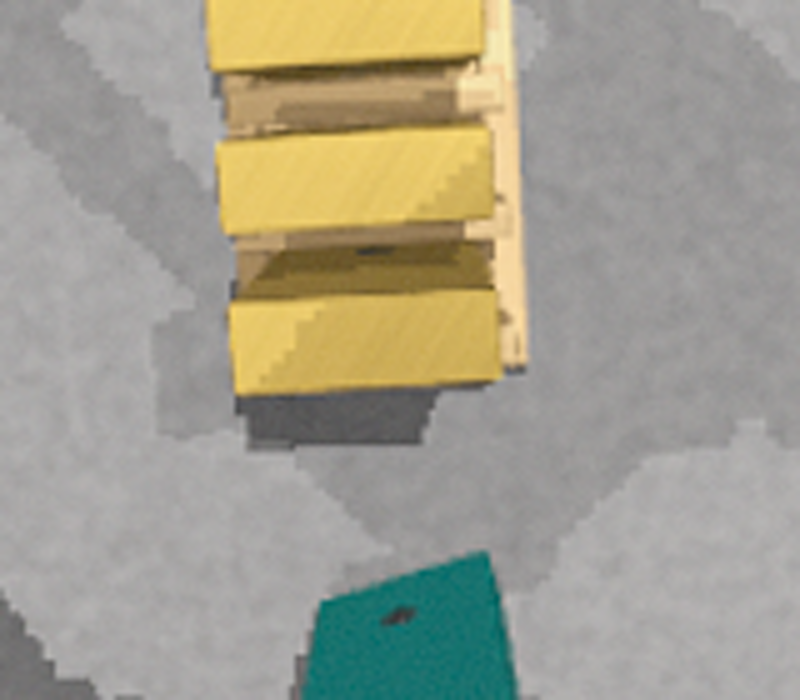

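Run:
```python
from h import *
w=np.load("w2.npy",allow_pickle=True).item();im=w["img"].astype(int)
m=((im[...,0]>165)&(im[...,0]-im[...,2]>75)&(im[...,1]-im[...,2]>45)).astype(np.uint8)
m[:, :270]=0;m[:,350:]=0;m[170:]=0;m[:35]=0
m=cv2.morphologyEx(m,cv2.MORPH_OPEN,np.ones((3,3),np.uint8))
n,l,st,ce=cv2.connectedComponentsWithStats(m)
for i in range(1,n):
    if st[i,4]<150: continue
    c=cv2.findContours((l==i).astype(np.uint8),cv2.RETR_EXTERNAL,cv2.CHAIN_APPROX_NONE)[0][0][:,0]
    P=np.array([wat(w,p,108)[:2] for p in c],np.float32)
    rc=cv2.minAreaRect(P);print(st[i].tolist(),np.round(rc[0],1),np.round(rc[1],1),round(rc[2],1))
vis=w["img"].copy();vis[m>0]=(255,0,0);w["img"]=vis;save(w,"w2m.png",(260,30,360,170),4)
```

```text
[279, 40, 62, 30, 1120] [ 509.4 -227.6] [43.4 21.6] 0.5
[281, 72, 59, 22, 1096] [ 509.8 -248. ] [41.5 14.2] 2.6
[283, 97, 62, 62, 2344] [ 512.5 -281.3] [43.4 42.7] 3.8
```

View pics/w2m.png

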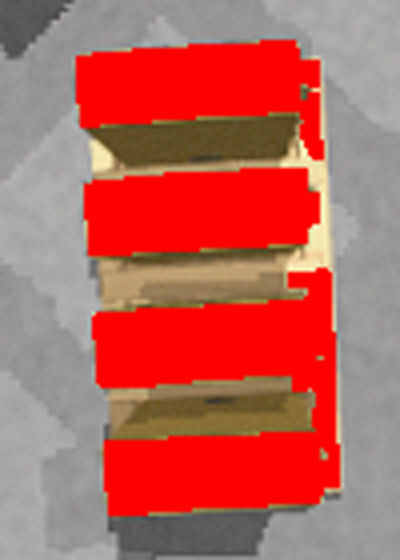

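Run:
```python
from h import *
w=np.load("w2.npy",allow_pickle=True).item()
D={"A":[4,260,30,(76,57),(298,40),(300,115),(82,127)],"B":[4,260,30,(85,183),(307,168),(308,244),(88,257)],
"C":[5,240,80,(217,143),(490,127),(493,217),(222,234)],"D":[5,240,80,(230,302),(497,290),(500,380),(237,396)]}
for k,(s,ox,oy,*c) in D.items():
    P=np.array([wat(w,((u+.5)/s-.5+ox,(v+.5)/s-.5+oy),108)[:2] for u,v in c])
    l1=P[1]-P[0];l2=P[2]-P[3];print(k,P.mean(0).round(1),"len",np.linalg.norm(l1).round(1),np.linalg.norm(l2).round(1),"th",np.linalg.norm(P[0]-P[3]).round(1),np.linalg.norm(P[1]-P[2]).round(1),"yaw",np.arctan2(l1[1],l1[0]).round(3),np.arctan2(l2[1],l2[0]).round(3))
    b=[wproj(w,(P.mean(0)[0],P.mean(0)[1],z)).round(1) for z in (108,8)]
```

```text
A [ 507.5 -224.5] len 39.6 38.8 th 13.2 14.0 yaw 0.065 0.045
B [ 509.  -248.2] len 39.6 39.4 th 13.6 13.9 yaw 0.059 0.052
C [ 510.2 -272.2] len 39.3 39.4 th 13.4 13.1 yaw 0.053 0.059
D [ 511.7 -296. ] len 39.0 39.0 th 14.1 13.4 yaw 0.043 0.061
```

```bash
cat >> h.py <<'E'
O=np.array([552.6,85.3]);BX=np.array([.0778,.997]);BY=np.array([-.997,.0778])
QB=down(-.0778);QR=down(.056)
PL={"A":(507.5,-224.5),"B":(509.0,-248.3),"C":(510.2,-272.2),"D":(511.7,-296.0)}
def bed(x,y=0): return O+x*BX+y*BY
def inbed(p): d=np.array(p)[:2]-O; return np.array([d@BX,d@BY])
def W(): return np.array(current_wrist_force())
def grasp(k,zg=74):
    x,y=PL[k]
    r.move_ptp((x,y,200),QR)
    claw.command_gripper(85)
    r.servo_line((x,y,125),QR,max_speed=200)
    r.sleep(.15);print("pre",np.round(current_tcp_pos(),1),W().round(1))
    r.servo_line((x,y,zg),max_speed=80);r.sleep(.1)
    print("at",np.round(current_tcp_pos(),1),W().round(1))
    claw.command_gripper(30,force=50)
    print("grip",round(current_grip_width(),1),W().round(1),np.round(current_tcp_pos(),1),current_t())
E
python3 - <<'E'
from h import *
grasp("A")
p=grab_frame("scene");save(p,"s1.png",(180,130,420,280),3.2)
E
```

```text
pre [ 508.7 -225.5  127.1] [ 0.5 -0.3  0. ]
at [ 508.  -224.9   74.7] [-0.6  0.7 -0.4]
grip 39.3 [-0.8  1.   2.8] [ 507.7 -224.6   74.4] 8.5333
```

View pics/s1.png

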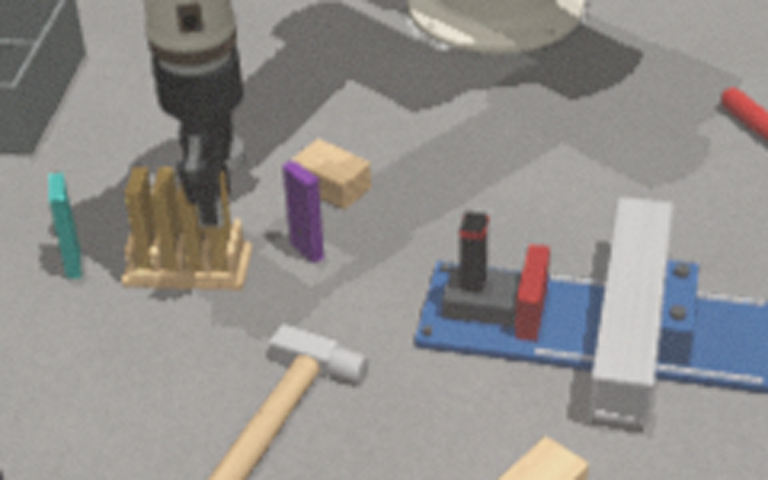

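```bash
cat >> h.py <<'E'
def lift():
    p=np.array(current_tcp_pos())
    r.servo_line((p[0],p[1],120),max_speed=100)
    r.servo_line((p[0],p[1],205),max_speed=200);r.sleep(.1)
    print("lifted",round(current_grip_width(),1),W().round(1),np.round(current_tcp_pos(),1))
def carry(bx,by=0):
    b=bed(bx,by)
    r.servo_line((b[0],b[1],205),QB,max_speed=300)
    r.sleep(.2);print("over",inbed(current_tcp_pos()).round(1),round(current_grip_width(),1))
E
python3 - <<'E'
from h import *
lift();carry(44.5)
b=bed(44.5);r.servo_line((b[0],b[1],140),max_speed=150);r.sleep(.2)
w=wgrab();save(w,"w3.png");np.save("w3.npy",w,allow_pickle=True)
print(current_t(),np.round(current_tcp_pos(),1),inbed(current_tcp_pos()).round(2))
p=grab_frame("scene");save(p,"s2.png",(280,130,480,280),4)
E
```

```text
lifted 39.1 [-0.5 -0.1 -3.1] [ 506.3 -223.7  202.3]
over [43.5 -0.1] 39.6
12.2417 [556.9 129.7 141.3] [44.6  -0.87]
```

View pics/w3.png

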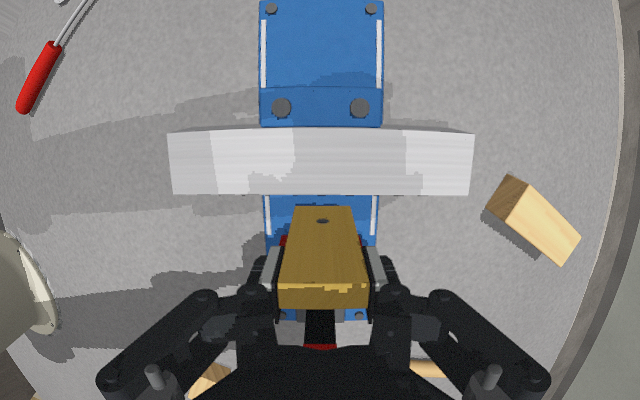

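View pics/s2.png

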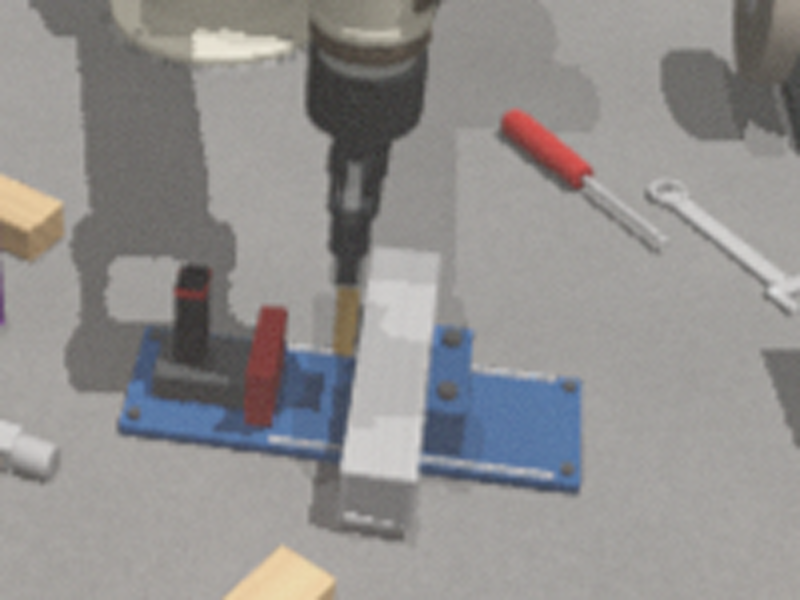

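Run:
```python
from h import *
w=np.load("w3.npy",allow_pickle=True).item();im=w["img"].astype(int)
print([(v,im[v,330].tolist()) for v in range(190,212)])
for px,z in [((318,194.6),62),((297,206),75),((350,206),75)]:print(inbed(wat(w,px,z)).round(1))
```

```text
[(190, [190, 189, 190]), (191, [191, 191, 191]), (192, [190, 189, 190]), (193, [184, 183, 184]), (194, [157, 159, 168]), (195, [62, 108, 163]), (196, [51, 105, 161]), (197, [57, 106, 162]), (198, [61, 108, 164]), (199, [56, 106, 164]), (200, [61, 112, 166]), (201, [60, 110, 165]), (202, [60, 110, 169]), (203, [53, 96, 148]), (204, [26, 53, 92]), (205, [49, 63, 96]), (206, [133, 111, 55]), (207, [134, 108, 49]), (208, [134, 109, 55]), (209, [131, 107, 51]), (210, [132, 107, 50]), (211, [130, 105, 50])]
[55.5  1.8]
[51.  16.7]
[ 51.  -21.4]
```

Run:
```python
from h import *
b=bed(44.5);f0=W()
r.servo_line((b[0],b[1],95),max_speed=100);print(W().round(1))
r.servo_line((b[0],b[1],80.5),max_speed=50);r.sleep(.15);f0=W()
print(np.round(current_tcp_pos(),1),inbed(current_tcp_pos()).round(2),f0.round(1))
x=44.5
while x<50:
    x+=.7;b=bed(x);r.servo_line((b[0],b[1],80.5),max_speed=15);f=W()-f0
    print(round(x,1),inbed(current_tcp_pos()).round(2),f.round(1))
    if f[:2]@BX<-2.5:break
print(current_t())
```

```text
[-0.2  0.1 -3.6]
[556.3 129.7  80.8] [44.55 -0.26] [ 0.  -0.5 -3.1]
45.2 [45.3 -0.1] [0.5 0.3 0.5]
45.9 [45.94 -0.  ] [0.5 1.4 0.1]
46.6 [ 4.664e+01 -3.000e-02] [ 0.   0.7 -0.2]
47.3 [47.36  0.  ] [0.2 1.  0. ]
48.0 [ 4.802e+01 -2.000e-02] [-0.6  0.7  0.2]
48.7 [48.5 -0. ] [-0.5 -1.1  0.2]
49.4 [ 4.872e+01 -3.000e-02] [-1.4 -5.2  2.3]
15.2333
```

```bash
cat >> h.py <<'E'
def setdown(bx,by=0,z0=80.5,dz=.6,zmin=76):
    f0=W();z=z0
    while z>zmin:
        z-=dz;b=bed(bx,by);r.servo_line((b[0],b[1],z),max_speed=15);f=W()-f0
        if f[2]>2.5:break
    print("down",np.round(current_tcp_pos(),1),inbed(current_tcp_pos()).round(2),f.round(1))
    g=current_grip_width()
    claw.command_gripper(50);print("rel",W().round(1),round(current_grip_width(),1))
    claw.command_gripper(75);
    p=np.array(current_tcp_pos());r.servo_line((p[0],p[1],p[2]+15),max_speed=40)
    r.servo_line((p[0],p[1],205),max_speed=200)
    print(current_t())
E
python3 - <<'E'
from h import *
b=bed(47.9);r.servo_line((b[0],b[1],80.5),max_speed=15);r.sleep(.1)
setdown(47.9)
p=grab_frame("scene");save(p,"s3.png",(280,130,480,280),4)
p=wgrab();save(p,"w4.png")
E
```

```text
down [556.5 133.1  78.4] [47.96 -0.17] [-3.8  0.7  8.9]
rel [ 0.5 -0.7 -0.6] 49.8
18.7083
```

View pics/s3.png

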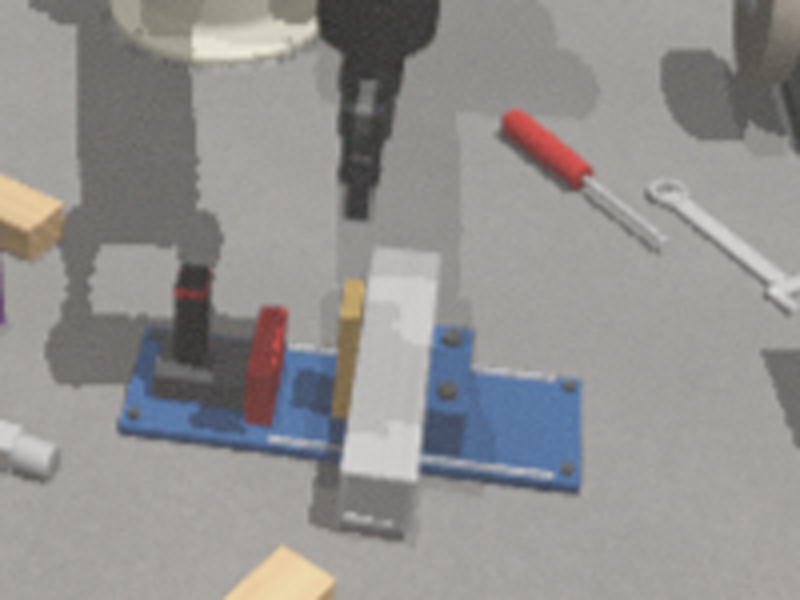

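View pics/w4.png

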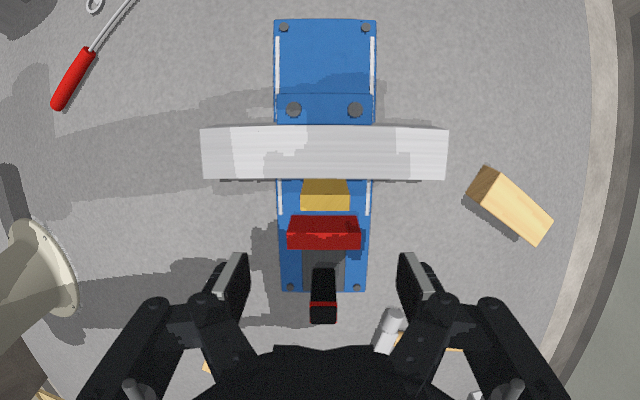

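Run:
```python
from h import *
grasp("B");lift();carry(29)
b=bed(29)
r.servo_line((b[0],b[1],140),max_speed=150);r.sleep(.15)
print(current_t(),np.round(current_tcp_pos(),1),inbed(current_tcp_pos()).round(2))
w=wgrab();save(w,"w5.png");np.save("w5.npy",w,allow_pickle=True)
```

```text
pre [ 510.2 -249.2  127.2] [-0.3 -0.2  0.1]
at [ 509.5 -248.7   74.7] [-0.2 -0.5 -0.1]
grip 39.3 [-1.6  0.1  3.1] [ 509.2 -248.5   74.4] 22.55
lifted 39.3 [-0.   0.5 -3.6] [ 507.9 -247.5  202.2]
over [28.  -0.1] 39.3
26.1333 [556.1 114.2 141.8] [29.08 -1.23]
```

View pics/w5.png

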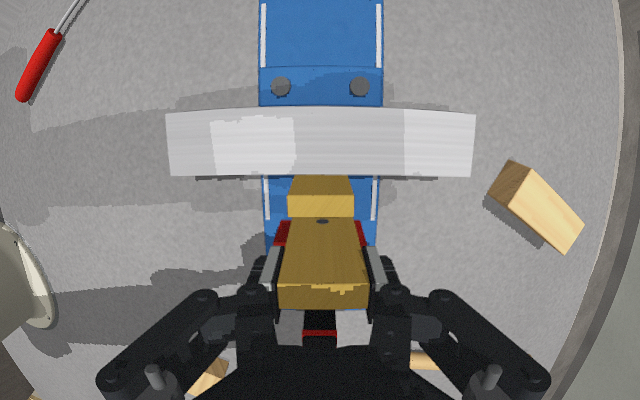

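Run:
```python
from h import *
w=np.load("w5.npy",allow_pickle=True).item()
for px,z in [((288,216.5),112),((354,216.5),112),((290,221),75),((358,221),75)]:print(inbed(wat(w,px,z)).round(1))
b=bed(29);r.servo_line((b[0],b[1],95),max_speed=100);r.sleep(.1);print(W().round(1),inbed(current_tcp_pos()).round(2))
r.servo_line((b[0],b[1],80.5),max_speed=50);r.sleep(.15);print(W().round(1),inbed(current_tcp_pos()).round(2))
setdown(29)
p=grab_frame("scene");save(p,"s4.png",(280,130,480,280),4)
p=wgrab();save(p,"w6.png",(240,100,400,300),3);np.save("w6.npy",p,allow_pickle=True)
```

```text
[41.8 19. ]
[ 41.8 -20.6]
[23.7 22. ]
[ 23.7 -27.9]
[ 0.5  0.4 -2.2] [29.07 -0.84]
[-0.4 -0.5 -1.4] [29.02 -0.21]
down [555.1 114.2  78.4] [29.05 -0.19] [-3.2  0.6  7. ]
rel [-0.5  0.2 -0.1] 50.0
30.6
```

View pics/s4.png

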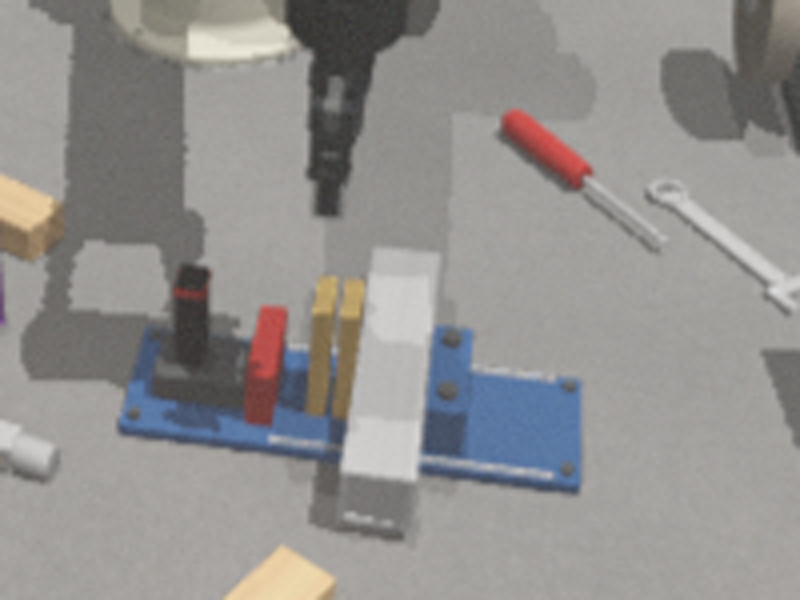

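View pics/w6.png

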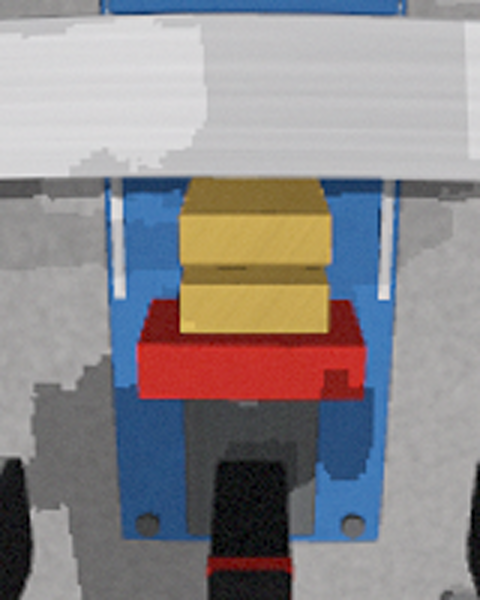

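Run:
```python
from h import *
w=np.load("w6.npy",allow_pickle=True).item()
f=lambda u,v:((u+.5)/3-.5+240,(v+.5)/3-.5+100)
for px,z in [(f(180,332),112),(f(328,332),112),(f(180,284),112),(f(328,284),112),(f(180,264),112),(f(330,264),112),(f(250,343),62),(f(250,179),62)]:print(inbed(wat(w,px,z)).round(1))
grasp("C");lift();carry(10.3)
b=bed(10.3)
r.servo_line((b[0],b[1],137),max_speed=150);r.sleep(.2)
print(current_t(),np.round(current_tcp_pos(),1),inbed(current_tcp_pos()).round(2),W().round(1))
p=grab_frame("scene");save(p,"s5.png",(280,130,480,280),4)
p=wgrab();save(p,"w7.png",(200,100,440,340),3);np.save("w7.npy",p,allow_pickle=True)
```

```text
[22.9 19.7]
[ 22.9 -20.1]
[36.4 19.3]
[ 36.5 -19.8]
[41.9 19.2]
[ 42.  -20.1]
[0.5 1. ]
[54.9  1. ]
pre [ 511.4 -273.2  127.2] [ 0.2 -1.   0.6]
at [ 510.7 -272.6   74.7] [ 0.1  0.6 -0.3]
grip 39.6 [-1.2 -0.2  3.2] [ 510.3 -272.4   74.4] 34.4583
lifted 39.2 [-0.3 -0.2 -3.7] [ 509.1 -271.3  202.1]
over [ 9.3 -0.1] 39.3
38.125 [554.5  95.5 138.5] [10.33 -1.08] [-0.1  0.5 -3.1]
```

View pics/s5.png

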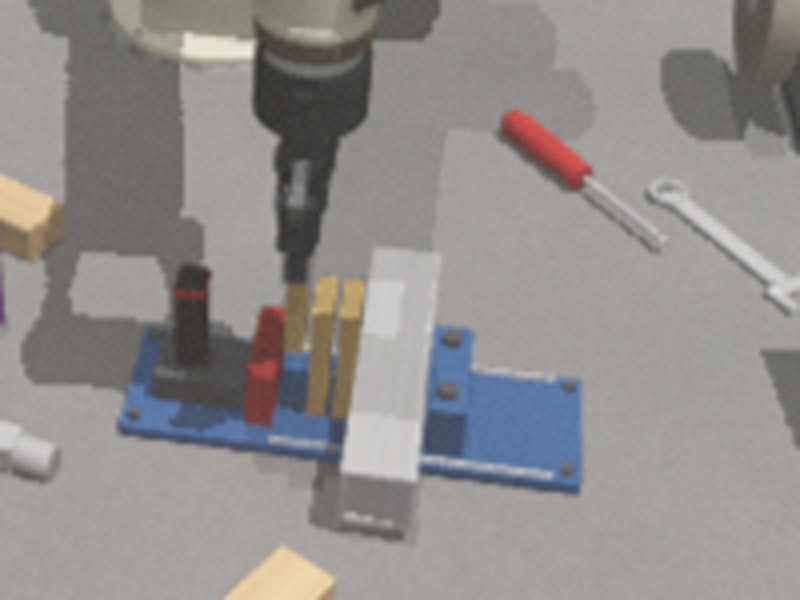

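View pics/w7.png

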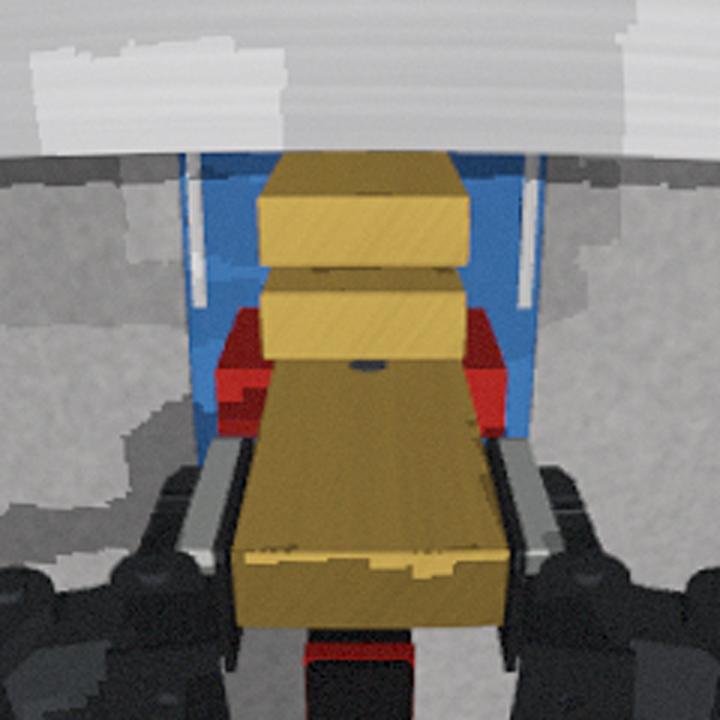

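Run:
```python
from h import *
b=bed(10.8);f0=W()
for z in (118,100,88,80.5):
    r.servo_line((b[0],b[1],z),max_speed=60);f=W()-f0
    print(z,f.round(1),inbed(current_tcp_pos()).round(2))
    if np.linalg.norm(f)>6:break
```

```text
118 [-0.6 -0.8 -1.2] [10.78  0.52]
100 [ 0.9 -1.2  0.4] [10.79  0.45]
88 [-0.2 -1.1 -0.3] [10.78  0.55]
80.5 [ 0.5 -0.7 -1.1] [10.77  0.48]
```

Run:
```python
from h import *
r.sleep(.1);setdown(10.8)
p=grab_frame("scene");save(p,"s6.png",(280,130,480,280),4)
p=wgrab();save(p,"w8.png",(200,100,440,340),3);np.save("w8.npy",p,allow_pickle=True)
```

```text
down [553.6  96.1  78.4] [10.83 -0.13] [-1.8  0.5  3.4]
rel [ 0.4 -0.3  0.2] 50.0
42.7333
```

View pics/s6.png

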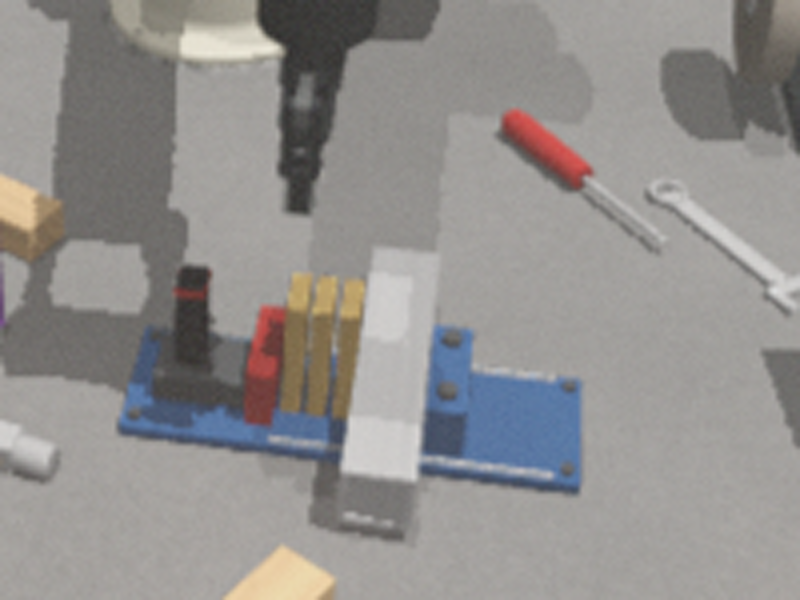

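View pics/w8.png

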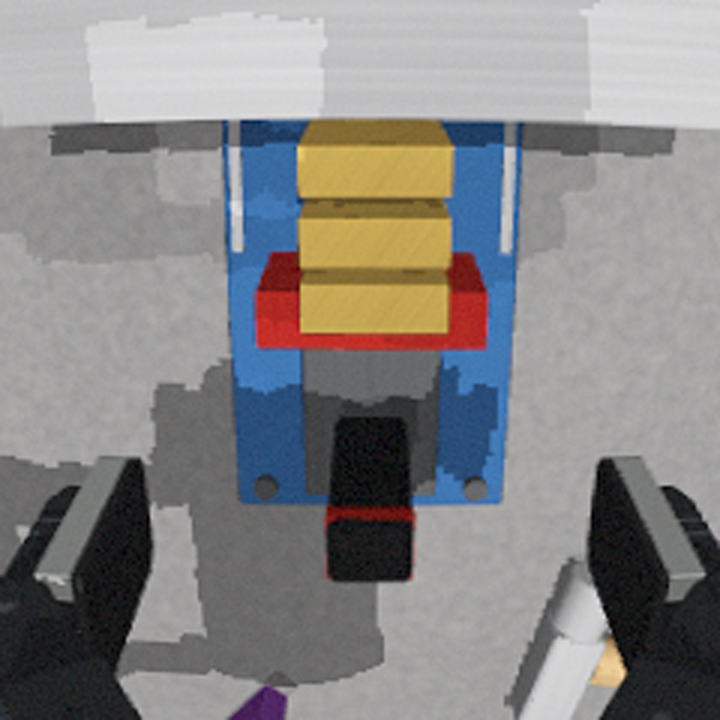

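```bash
cat >> h.py <<'E'
QP=down(np.arctan2(-BX[1],-BX[0]))
E
python3 - <<'E'
from h import *
b=bed(-64.3)
claw.command_gripper(62)
r.move_ptp((b[0],b[1],190),QP);r.sleep(.1)
print(current_t(),np.round(current_tcp_pos(),1),W().round(1),np.round(current_joint_pos(),2))
r.servo_line((b[0],b[1],128),max_speed=150);r.sleep(.15)
print(inbed(current_tcp_pos()).round(2))
p=wgrab();save(p,"w9.png")
p=grab_frame("scene");save(p,"s7.png",(280,130,480,280),4)
E
```

```text
44.5083 [547.7  21.4 190.1] [ 0.4 -0.3  0.6] [-0.18  0.12  1.72  0.    1.3   1.47]
[-64.41  -1.15]
```

View pics/w9.png

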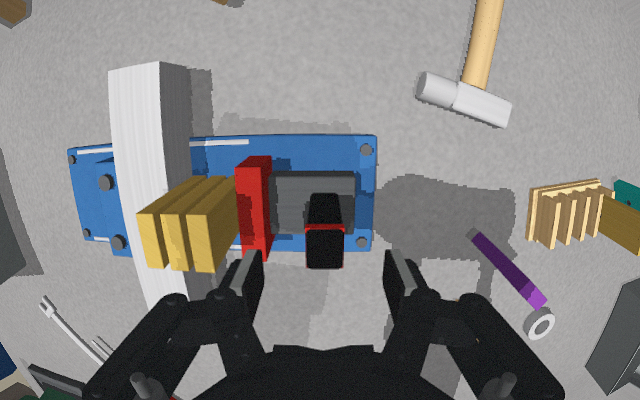

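View pics/s7.png

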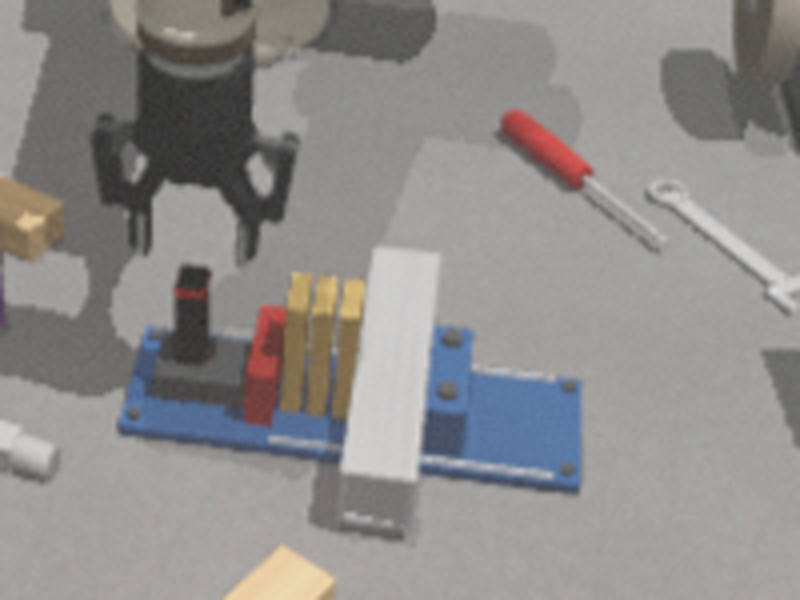

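Run:
```python
from h import *
b=bed(-64.3)
r.servo_line((b[0],b[1],84),max_speed=80);r.sleep(.15)
print(W().round(1),inbed(current_tcp_pos()).round(2))
claw.command_gripper(10,force=35);r.sleep(.1)
print(current_t(),round(current_grip_width(),1),W().round(1),inbed(current_tcp_pos()).round(2))
p=grab_frame("scene");save(p,"s8.png",(280,130,480,280),4)
```

```text
[ 0.1 -0.5  0.9] [-64.36  -0.59]
46.7083 21.6 [-3.  -3.5  3.3] [-64.81  -0.21]
```

View pics/s8.png

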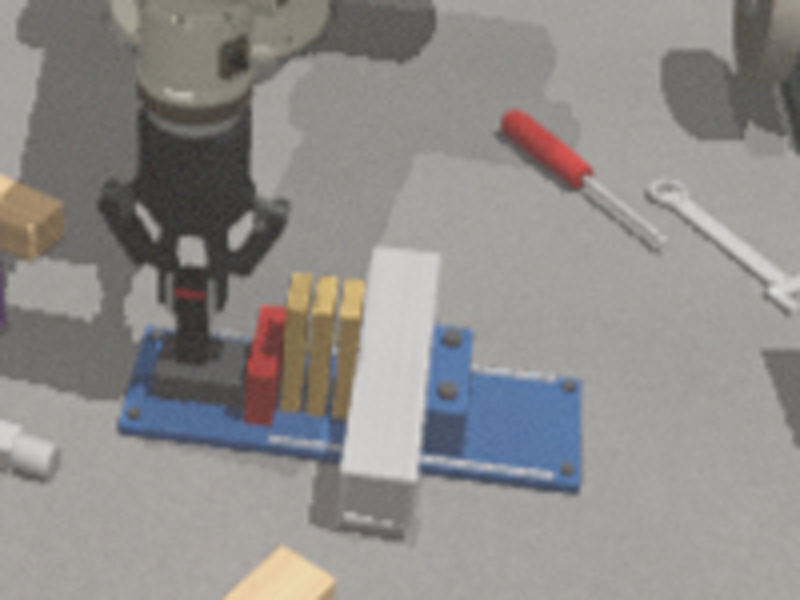

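Run:
```python
from h import *
x0=inbed(current_tcp_pos())[0];x=-64.8
def to(x,v):
    b=bed(x);r.servo_line((b[0],b[1],84),max_speed=v);return W(),inbed(current_tcp_pos())
for d in (4,8,11):
    f,i=to(x+d,20);print(d,(f[:2]@BX).round(1),f[2].round(1),(i-[x0,0]).round(2))
print(current_t())
d=11
while d<20:
    d+=.6;f,i=to(x+d,12);F=f[:2]@BX
    print(round(d,1),F.round(1),f[2].round(1),(i-[x0,0]).round(2))
    if F<-25:break
r.sleep(.3);print(W().round(1),current_t(),round(current_grip_width(),1))
p=grab_frame("scene");save(p,"s9.png",(280,130,480,280),4)
p=wgrab();save(p,"w10.png",(60,80,460,320),2)
```

```text
4 -3.4 5.6 [ 3.93 -0.2 ]
8 -4.3 5.5 [ 7.69 -0.21]
11 -5.2 6.1 [10.4  -0.21]
47.7333
11.6 -5.9 6.4 [10.73 -0.22]
12.2 -7.7 4.8 [11.22 -0.25]
12.8 -7.7 5.9 [11.77 -0.24]
13.4 -7.1 5.0 [12.36 -0.22]
14.0 -8.8 5.6 [12.94 -0.24]
14.6 -7.9 5.6 [13.4  -0.25]
15.2 -10.5 6.2 [13.68 -0.28]
15.8 -12.0 5.1 [13.72 -0.24]
16.4 -14.7 4.5 [13.7  -0.25]
17.0 -17.3 5.7 [13.69 -0.25]
17.6 -19.1 5.2 [13.7  -0.25]
18.2 -21.7 6.0 [13.73 -0.24]
18.8 -24.6 5.2 [13.71 -0.26]
19.4 -27.1 6.7 [13.72 -0.23]
[ -6.8 -25.3   5.1] 51.5333 21.5
```

View pics/s9.png

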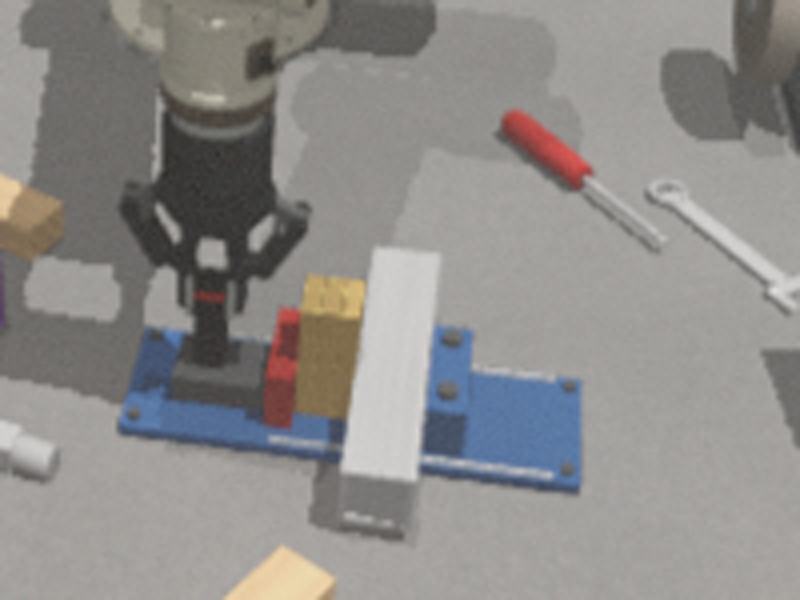

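View pics/w10.png

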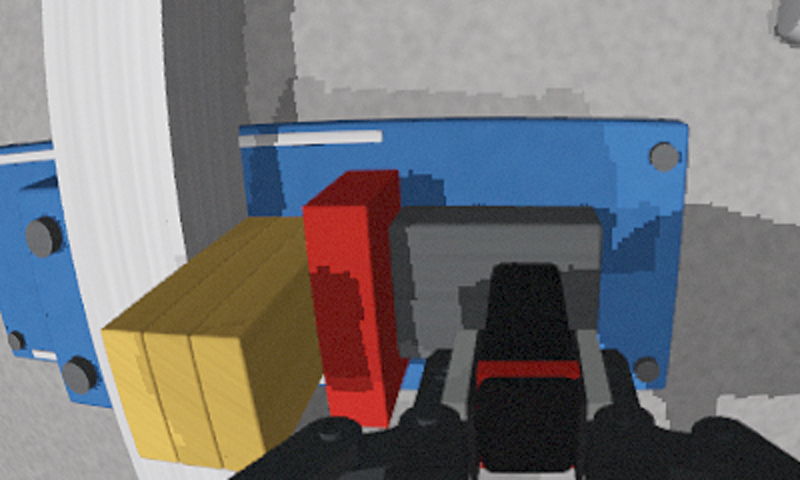

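Run:
```python
from h import *
p=grab_frame("scene");save(p,"s10.png",(180,130,380,280),4);print(W().round(1),inbed(current_tcp_pos()),current_t())
```

```text
[ -7.5 -26.1   5.5] [-51.0659322   -0.24766008] 51.6833
```

View pics/s10.png

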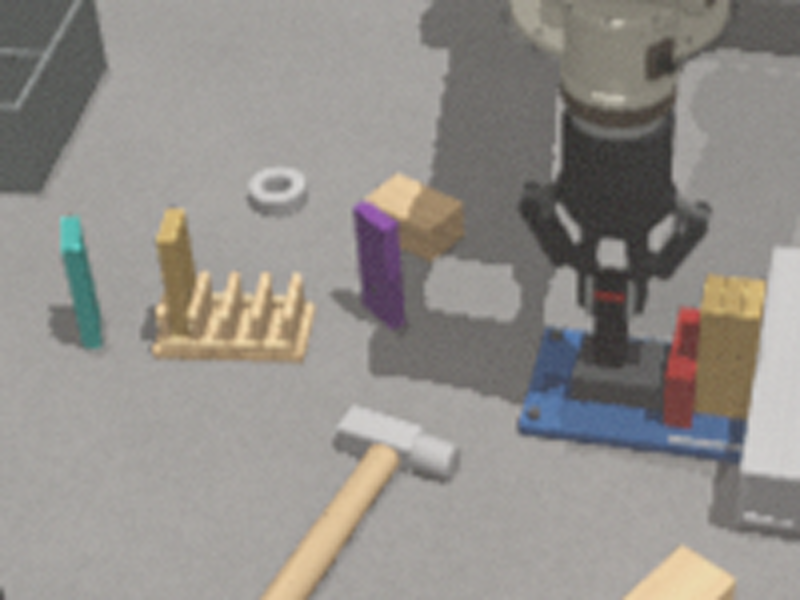

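The spare plate stands in the rack at crop pixel (175, 270). The three-plate pack is tight and upright at about (732, 345), and the bystanders have not moved. I'm handing in now.

Run:
```python
from h import *
r.finish_job();print(current_t())
```

```text
the job is handed in; nothing more can be done
the job is handed in; nothing more can be done
```

I handed the job in at about 52 s of the 72 s allowed. The arm is still gripping the post and holding the jaw shut; no verdict was reported.

- **How many plates:** I measured the gap at about 55.4 mm with the wrist camera, and touching the tube with the first plate confirmed it. Two plates would have needed about 27 mm of jaw travel, more than the 24 mm stroke, so I used three.
- **Placing:** I took three brass plates from the rack one at a time and stood each upright between jaw and tube. I left the purple and turquoise look-alikes alone.
- **Squeeze:** I gripped the post across its 22 mm thickness and pushed. The jaw stopped at about 13.7 mm, well short of its end stop. The push settled at about 26–27 N, of which roughly 4 N is the jaw's spring.
- **Last pictures:** The three plates are flush, upright and square between jaw and tube. The spare plate stands in the rack, and the objects in the last views had not visibly moved. I could not read the contact forces at the jaw and tube directly, so I inferred them from the wrist force.

No check failed. The network marks in the scene and top pictures disagreed with the wrist camera by several mm, about 68 mm against 55 mm for the gap. I relied on the wrist-camera edges, which matched the known sizes and the touch on the tube.

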